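# Feel the end float of a model gear shaft and set the verdict slider

## Robot

A 6-joint arm with a two-finger parallel gripper is mounted at the origin on a cart in front of the work surface, level with it; the furniture and walls round the work are solid. World frame = base frame: x ahead of the robot, y to its left, z up, the work surface at z = 0. Lengths are in mm, angles in rad, forces in N, time in s.
With the tool pointing down it reaches from about 300 to 775 mm from the base axis. Payload 14.6 kg.
Tool frame: the origin (TCP) lies between the finger pads; the fingertips stand bot.tip_reach ahead of it and the grasp point (between the pads) lies 3 mm ahead of it (bot.tip_reach is the distance from the TCP to the fingertips, in mm); z points along the fingers, y is the direction in which the jaws open and shut (so a half turn about z gives the same grasp; the last joint's range is limited). The gripper opens to 85 mm and grips with 20 to 120 N. Pads are 22 mm wide; open, the fingers measure 114 mm over their backs; the gripper's body (76 mm by 85 mm) begins 54 mm behind the grasp point. The pads swing forward as they close: fully open they stand 13 mm farther back than shut.
Start: joints at [-1.297, 0.3, 1.521, -0, 1.321, -0.067], TCP at [183.825, -518.36, 220.081] pointing down, gripper open.
Joint ranges: [-3.03, 3.03], [-0.79, 2.21], [0.23, 2.52], [-1.04, 4.18], [0, 3.07], [-2.55, 2.55]. Speed limits (rad/s): [2.22, 2.22, 2.57, 3.14, 3.14, 3.14].

## Interface

Orientations are given as a unit quaternion [w, x, y, z].
In Python, from bench import bot, optics gives the robot as it stands.
- The arm moves only by the tool servo_tool, never from a script. Its argument "targets" is a list of rows, each a list of 7 numbers: the shift along the world's x, y, z in m, then the turn, a rotation vector about the world's x, y, z in rad, then the opening in per cent of the stroke, from 0 (shut) to 100 (fully open). In form: [[tx, ty, tz, rx, ry, rz, jaw], ...]. A call has 1 to 5 rows; each row is the pose to reach, as a shift and turn from the pose commanded when the call began; what a row does not reach only later rows make up. A row lasts 1/8 s, in which the tool goes at most 62.5 mm and 10.7 degrees, less where a joint would pass 70% of its speed; a pose out of reach is approached as far as the arm can. A call with a gripper value outside its range is refused whole. The fingers move at their own pace and stop on an object; "squeeze" is the grip in N (left out, the last holds). Time passes only in rows, so rows that repeat a pose let the fingers close. It gives the time, the measured TCP pose, the force and the opening at its end, in the units of the state.
- bot.get_obs(): the state, without advancing time (a new reading comes with each control period).
- optics.camera(name): name is "scene" or "top" or "wrist"; returns the picture (480x640x3 uint8, red, green, blue); there is no depth.
- optics.get_calibration(name): a dict with "mtx" (3x3 intrinsics, pixels), "view" (4x4, takes a point from world to camera coordinates); the wrist camera has in their place "hand_eye" (4x4, takes a point from camera to tool coordinates, whose origin is the TCP and whose axes are the flange's). Camera axes: x right, y up, looking along -z (the intrinsics and any distortion apply to the point x, -y, -z); pixel columns grow to the right and rows downward; lengths in mm; the calibration is good to about 2 mm. A picture is of the moment at which its call begins: read the wrist's pose just before it. get_calibration takes no time and is no camera call.
- bot.sign_off(): hands the job in, once; it reports no verdict.
The state is a dict: "time": time; "joint_pos": joint angles; "joint_velocities": joint speeds; "joint_torque": joint torques, N m; "ee_pos": TCP position; "eef_rot": TCP orientation; "wrist_force": force on the tool from outside, world axes, zero at the start; "wrist_torque": the same for the moment, N m; "opening": finger opening in mm.
Only numpy, scipy, OpenCV 4.12 (cv2) and the standard library are available. Lean on these libraries where they do the work, as an engineer would, in place of code of your own. Each camera call takes 0.05 s, during which the arm holds its last target.

## Task

Feel the end float of the gear shaft in the green model gearbox: by its black knob, push the shaft in until it is firmly against its inner stop, the gear carrying the red marker along, then pull it out until it is just as firmly against its outer stop and leave it there. If the gap now between marker and gear is more than 16 mm, slide the black grip on the verdict track fully to the red end, otherwise fully to the green end. Press each stop with about 10 N for a moment and never with 20 N, keep your fingers off the marker, do not disturb the other things on the bench, and let go at the end.

Things in the scene. Friction and masses are not known exactly. Their poses are not given: they have to be found in the camera images.
- rig: Fixed rig: wooden board 130 (x) x 300 (y) x 12 mm, green gearbox case on its -y half (96 mm in x, y -139 to -18 mm, top z 105 mm). Origin: centre of the board's underside. y = shaft axis, pointing OUT of the case to the knob (pull +y, push -y); axis at x 0, z 70 mm. Marker rail at x -44 mm, y -23 to 55, top z 26 mm. Two stops hidden in the case limit the shaft; their places differ every time.
- shaft: Steel shaft, 14 mm diameter, sliding along its axis only; about 1.5 N moves it, 2.5 N with the marker. Brass gear 49 mm over the teeth, 8 mm thick; black knob at the outer end. Origin on the axis at the gear's back face (case side); axes as the rig's. It starts 5 to 12.5 mm from its inner, 1.5 to 14 mm from its outer stop. Its stop collar is springy (8 N per mm): let go, it springs back 1-2 mm.
- gear_back (a point): Centre of the gear's back face, on the shaft axis (the shaft's origin); axes as the rig's. Gap = y of gear_back minus y of marker_face along the rig's y: 1 to 7 mm at the start, 0 while the gear pushes the marker, and the end float (9 to 26 mm) once the shaft has been pushed fully in and pulled fully out.
- knob (a point): Centre of the black cylindrical knob on the shaft, 28 mm diameter, 36 mm long along the shaft, 70 mm above the bench, free from above; its inner end is 34 mm from the gear's hub. Grip it across its diameter.
- marker_face (a point): The red marker's face that the gear's back pushes on, at shaft height, 18 mm to the rig's -x of the axis; axes as the rig's.
- verdict_base: Aluminium verdict track fixed to the bench, 40 (x) x 150 (y) x 14 mm; origin at the centre of its underside; the grip slides along its y axis. Fixed mesh screens, 255 mm high, stand near it: one along world y = -0.335 m from x = 0.48 to 0.78 m, one along x = 0.79 m from y = -0.48 to -0.04 m; pass over or clear of them.
- verdict_top (a point): Centre of the top of the track's black grip: a block 28 mm (across the track, its x) x 20 mm (along it, y), 40 mm high from z = 14.5 to 54.5 mm. It slides along the track's y from -50 to +50 mm of the track's centre, takes about 1.5 N and stays where it is left; it starts near the middle.
- cap_green: Green painted block 44 x 26 x 20 mm at one end of the verdict track (which end changes); origin at the centre of its underside, 89 mm from the track's centre. The grip fully at this end has its centre 39 mm from it.
- cap_red: Red painted block 44 x 26 x 20 mm at the other end of the verdict track; origin at the centre of its underside, 89 mm from the track's centre. The grip fully at this end has its centre 39 mm from it.
- screw_tin: Bystander: open grey screw tin, 73 mm wide, 54 mm high, loose; origin at the centre of its underside.
- sanding_block: Bystander: brown sanding block 64 x 112 x 36 mm, loose; origin at the centre of its underside.
- offcut_2: Bystander: beech offcut 60 x 85 x 24 mm, loose; origin at the centre of its underside.
- marker: Red drag marker, a small slider on the rail (30 mm x 12 mm, 70 mm high) with an arm behind the gear on the case side; friction of about 0.8 N keeps it where the gear has pushed it. Origin on the bench plane under the shaft axis, level with its face; axes as the rig's. Only the gear may move it, not the fingers.

How it is judged (in metres and radians):
On the way, in this order (a step that is already met when the one before it is completed fails the run):
1. the shaft is pushed in and pressed against its inner stop with at least 4 N (contact force between shaft and rig above 4 N and y of gear_back in the frame of rig below 0.016 m), for 0.2 s.
2. the shaft is pulled out, away from the marker, and pressed against its outer stop with at least 4 N (contact force between shaft and rig above 4 N and y of gear_back in the frame of marker_face above 0.007 m), for 0.2 s.
3. with the shaft still out, the verdict grip stands at the right end for the gap (y of gear_back in the frame of marker_face above 0.007 m and ((y of gear_back in the frame of marker_face above 0.0145 m and horizontal distance between verdict_top and cap_red below 0.055 m) or (y of gear_back in the frame of marker_face below 0.0175 m and horizontal distance between verdict_top and cap_green below 0.055 m))), for 0.2 s.
At the end, for the whole second after the job is handed in: The shaft is left pulled out and at rest (gap between gear and marker over 7 mm), released, and the verdict grip is within about 16 mm of its end position: at the red end for a gap over 16 mm, at the green end otherwise (either end is accepted from 14.5 to 17.5 mm) (all of step 3 and linear speed of shaft below 0.005 m/s and contact force between the fingers and shaft below 0.1 N); the robot touches nothing.
It fails at once if the shaft is pressed against a stop with more than 20 N (contact force between shaft and rig above 20 N).
It fails at once if the fingers push the marker (contact force between the fingers and marker above 1 N).
It fails at once if the screw tin is moved by more than 30 mm (distance of screw_tin from where it was at the start of the episode above 0.03 m).
It fails at once if the sanding block is moved by more than 30 mm (distance of sanding_block from where it was at the start of the episode above 0.03 m).
It fails at once if the offcut 2 is moved by more than 30 mm (distance of offcut_2 from where it was at the start of the episode above 0.03 m).
It also fails if it takes over 59 s, if anything falls off the work surface, if the arm or the gripper's body presses on something with over 40 N, if the wrist force passes 120 N, or if a joint passes its speed limit or range.

## Working session

There is one attempt and no reset: what is moved stays moved. The work goes in short steps, Python scripts to look and compute and a tool call to move; the robot and the scene stay as the last step left them, time stands still between calls to the robot, and variables do not carry over. Pictures are saved under pics/ and viewed, and the job is handed in when it is done.

Besides the shell and the picture viewer there is one more tool, called after ">>>" as name(argument=value, ...) on one line, values as JSON. servo_tool: Moves the arm, as the interface text tells. Its arguments: {"type":"object","properties":{"targets":{"type":"array","items":{"type":"array","items":{"type":"number"}}},"squeeze":{"type":"number"}},"required":["targets"]}

```bash
ls; mkdir -p pics
python3 - <<'E'
from bench import bot, optics
import cv2
for n in ["scene","top"]:
    im=optics.camera(n); cv2.imwrite(f"pics/{n}0.png",im[:,:,::-1])
    c=optics.get_calibration(n); print(n,c)
print(optics.get_calibration("wrist")); o=bot.get_obs(); print(o, bot.tip_reach)
E
```

```text
pics
scene {'mtx': array([[582.3660877 ,   0.        , 329.67406429],
       [  0.        , 582.3660877 , 233.99853183],
       [  0.        ,   0.        ,   1.        ]]), 'view': array([[-6.18778986e-01, -7.85561784e-01, -2.29128346e-03,
         3.88321599e+02],
       [ 5.44594682e-01, -4.31070089e-01,  7.19440901e-01,
        -3.99704594e+02],
       [-5.66152982e-01,  4.43927090e-01,  6.94549883e-01,
        -1.53405997e+03],
       [ 0.00000000e+00,  0.00000000e+00,  0.00000000e+00,
         1.00000000e+00]])}
top {'mtx': array([[510.25354088,   0.        , 309.22511145],
       [  0.        , 510.25354088, 245.29995847],
       [  0.        ,   0.        ,   1.        ]]), 'view': array([[ 1.43745819e-02, -9.99859351e-01, -8.63997730e-03,
         6.12348567e+00],
       [ 9.80223901e-01,  1.23856235e-02,  1.97503669e-01,
        -6.23951567e+02],
       [-1.97368879e-01, -1.13081449e-02,  9.80264072e-01,
        -1.36094144e+03],
       [ 0.00000000e+00,  0.00000000e+00,  0.00000000e+00,
         1.00000000e+00]])}
{'mtx': array([[403.67667427,   0.        , 324.85895941],

[... 461 characters left out ...]
ime': 0.1, 'joint_pos': array([-1.29658531e+00,  3.00419862e-01,  1.52149775e+00,  1.39198756e-05,
        1.32072930e+00, -6.66127807e-02]), 'joint_velocities': array([ 0.0008246 , -0.00037196, -0.0034833 , -0.00044298,  0.00225824,
        0.0013149 ]), 'joint_torque': array([ 3.93564929e-03, -5.44375384e+01, -3.62368727e+01,  3.49471509e-05,
        2.99398765e-03, -1.63338979e-05]), 'ee_pos': array([ 183.77926735, -518.15411412,  219.58468566]), 'eef_rot': array([-5.24993551e-04,  9.85515153e-01,  1.69586570e-01, -4.79113919e-05]), 'wrist_force': array([0.66359628, 0.22592599, 0.3236635 ]), 'wrist_torque': array([-0.06557007, -0.02997373, -0.02408113]), 'opening': 85.23220397145903} 22.0
```

View pics/scene0.png

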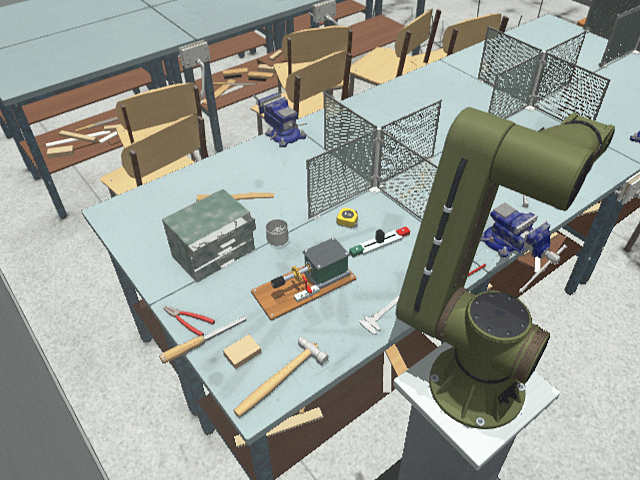

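View pics/top0.png

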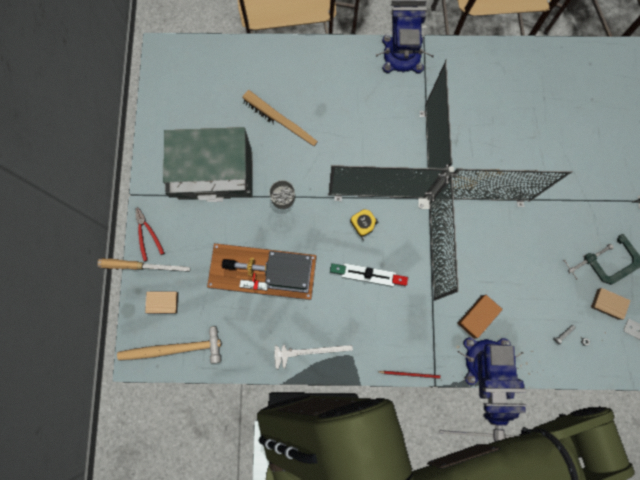

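The top view shows the rig at about (262,271) with its knob toward image-left (+y). The track runs from green (337,268) to red (400,281). Next I'll measure on enlarged crops.

```bash
cat > h.py <<'E'
import numpy as np, cv2
from bench import bot, optics
from scipy.spatial.transform import Rotation as R
def ray(name,uv,obs=None):
    c=optics.get_calibration(name);m=c["mtx"]
    d=np.array([(uv[0]-m[0,2])/m[0,0],-(uv[1]-m[1,2])/m[1,1],-1.])
    if name=="wrist":
        H=c["hand_eye"];q=obs["eef_rot"];Rt=R.from_quat([q[1],q[2],q[3],q[0]]).as_matrix()
        return Rt@H[:3,3]+obs["ee_pos"], Rt@H[:3,:3]@d
    V=c["view"];Rv=V[:3,:3]
    return -Rv.T@V[:3,3], Rv.T@d
def onz(name,uv,z,obs=None):
    o,d=ray(name,uv,obs); return o+d*(z-o[2])/d[2]
def proj(name,p,obs=None):
    c=optics.get_calibration(name);m=c["mtx"]
    if name=="wrist":
        H=c["hand_eye"];q=obs["eef_rot"];Rt=R.from_quat([q[1],q[2],q[3],q[0]]).as_matrix()
        pc=H[:3,:3].T@(Rt.T@(np.array(p)-obs["ee_pos"])-H[:3,3])
    else:
        V=c["view"];pc=V[:3,:3]@p+V[:3,3]
    return np.array([m[0,0]*pc[0]/-pc[2]+m[0,2], -m[1,1]*pc[1]/-pc[2]+m[1,2]])
E
python3 - <<'E'
from h import *
im=cv2.imread("pics/top0.png")
cv2.imwrite("pics/topc.png",cv2.resize(im[225:315,195:425],(0,0),fx=3.4,fy=3.4,interpolation=cv2.INTER_CUBIC))
hsv=cv2.cvtColor(im,cv2.COLOR_BGR2HSV)
def comps(mask,box,n):
    k=np.zeros_like(mask);x0,y0,x1,y1=box;k[y0:y1,x0:x1]=mask[y0:y1,x0:x1]
    N,l,s,c=cv2.connectedComponentsWithStats(k)
    for i in range(1,N):
        if s[i,4]>15: print(n,s[i],c[i].round(1))
    return k
comps(cv2.inRange(hsv,(0,150,80),(8,255,255))|cv2.inRange(hsv,(172,150,80),(180,255,255)),(325,250,425,300),"red")
comps(cv2.inRange(hsv,(60,80,40),(90,255,255)),(325,250,425,300),"green")
comps(cv2.inRange(hsv,(0,0,0),(180,255,60)),(350,255,390,290),"black")
b=comps(cv2.inRange(hsv,(8,90,60),(22,255,255)),(195,235,325,305),"board")
p=np.argwhere(b)[:,::-1].astype(np.float32); print(cv2.minAreaRect(p), [onz("top",c,12).round(1) for c in cv2.boxPoints(cv2.minAreaRect(p))])
for u in [(337,268),(400,281)]: print(onz("top",u,20))
E
```

```text
red [393 275  14  10 106] [399.5 279.7]
green [331 264  14  10 100] [337.2 268.6]
black [362 268  12  10  66] [368.  272.8]
board [ 208  244  108   55 2365] [246.1 270.2]
((261.4189147949219, 270.8975830078125), (104.02007293701172, 44.56023025512695), 6.632514476776123) [array([509.1, 304. ,  12. ]), array([637.9, 296. ,  12. ]), array([606.3,  -3.8,  12. ]), array([478.9,   9.3,  12. ])]
[567.40479746 -64.97178276  20.        ]
[ 532.53766238 -243.26348638   20.        ]
```

View pics/topc.png

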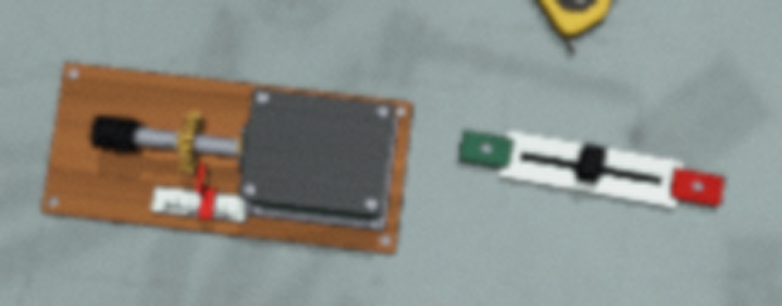

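Run:
```python
from h import *
im=cv2.imread("pics/top0.png"); hsv=cv2.cvtColor(im,cv2.COLOR_BGR2HSV)
m=cv2.inRange(hsv,(0,0,0),(180,255,60)); k=np.zeros_like(m); k[255:278,215:238]=m[255:278,215:238]
p=np.argwhere(k)[:,::-1]; print(p.min(0),p.max(0),p.mean(0)); u=p.mean(0)
print("knob top",onz("top",u,75))
im2=cv2.imread("pics/scene0.png"); 
cv2.imwrite("pics/scc.png",cv2.resize(im2[215:325,240:420],(0,0),fx=4,fy=4,interpolation=cv2.INTER_CUBIC))
K=onz("top",u,70); print("proj scene",proj("scene",K))
a=onz("top",(399.5,279.7),20);b=onz("top",(337.2,268.6),20);print("caps r,g",a,b,(a+b)/2,"yaw of r->g",np.arctan2(*(b-a)[[1,0]]),np.linalg.norm(a-b))
print("grip",onz("top",(368,272.8),40))
# rig
Y=np.array([30.9,297.3]);Y/=np.linalg.norm(Y);X=np.array([Y[1],-Y[0]])
c=np.array([558,151.]); print("knob in rig",(K[:2]-c)@X,(K[:2]-c)@Y)
o=bot.get_obs();print(o["time"])
# line mid coords
T=np.array([572.,245,280]); print(T-o["ee_pos"])
```

```text
[222 259] [235 269] [228.42857143 264.14285714]
knob top [565.64334619 235.59706204  75.        ]
proj scene [278.97617865 282.87928027]
caps r,g [ 536.22209808 -241.92698553   20.        ] [565.6856347 -65.5469764  20.       ] [ 550.95386639 -153.73698096   20.        ] yaw of r->g 1.405278802719022 178.8239570328915
grip [ 551.82102545 -150.90695243   40.        ]
knob in rig -0.43051465565000147 85.87035947795944
0.1
[388.22073265 763.15411412  60.41531434]
```

View pics/scc.png

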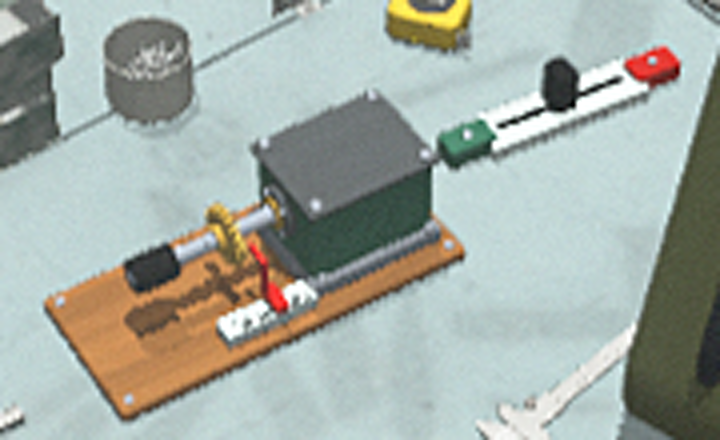

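The caps, grip and knob are consistent in both views: knob at about (566,236), rig yaw about -0.104. I'll move above the knob.

>>> servo_tool(targets=[[0.02,0.04,0.03,0,0,0.1,100],[0.045,0.09,0.05,0,0,0.25,100],[0.07,0.14,0.05,0,0,0.4,100],[0.095,0.19,0.05,0,0,0.55,100],[0.12,0.24,0.05,0,0,0.7,100]])

```text
time: 0.72
ee_pos: [304.2, -276.6, 270.0]
eef_rot: [-0.0, 0.866, 0.499, 0.0]
wrist_force: [0.8, 0.3, -0.2]
opening: 85.2
```

>>> servo_tool(targets=[[0.025,0.05,0,0,0,0.1,100],[0.05,0.1,0,0,0,0.2,100],[0.075,0.15,0,0,0,0.3,100],[0.1,0.2,0,0,0,0.4,100],[0.125,0.25,0,0,0,0.426,100]])

```text
time: 1.35
ee_pos: [429.2, -26.5, 270.1]
eef_rot: [0.0, 0.742, 0.67, -0.0]
wrist_force: [0.8, -0.9, 0.3]
opening: 85.6
```

>>> servo_tool(targets=[[0.025,0.05,0,0,0,0,100],[0.05,0.1,0,0,0,0,100],[0.075,0.15,0,0,0,0,100],[0.1,0.2,0,0,0,0,100],[0.12,0.25,-0.01,0,0,0,100]])

```text
time: 1.98
ee_pos: [549.6, 223.5, 260.1]
eef_rot: [0.0, 0.743, 0.669, 0.0]
wrist_force: [0.6, -0.2, 0.0]
opening: 85.7
```

Run:
```python
from h import *
o=bot.get_obs(); im=optics.camera("wrist"); cv2.imwrite("pics/w1.png",im[:,:,::-1]); np.save("w1.npy",np.r_[o["ee_pos"],o["eef_rot"]])
print(o["time"],o["ee_pos"],proj("wrist",np.array([565.7,236,70]),o))
```

```text
1.975 [549.56891575 223.48879417 260.09713043] [341.4124447  198.91823773]
```

View pics/w1.png

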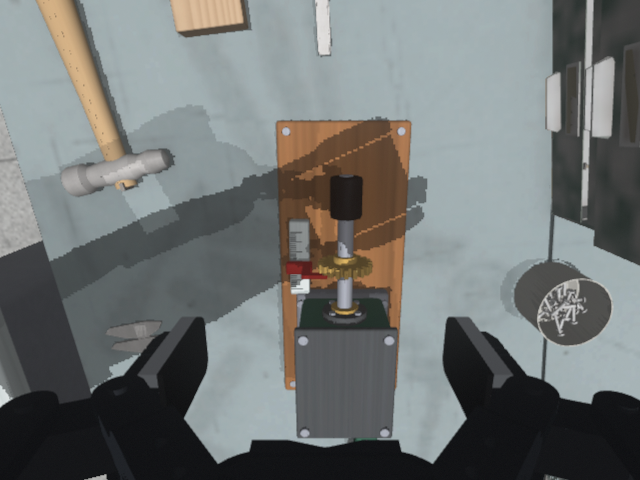

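Run:
```python
from h import *
w=np.load("w1.npy");o=dict(ee_pos=w[:3],eef_rot=w[3:])
im=cv2.imread("pics/w1.png"); g=cv2.cvtColor(im,cv2.COLOR_BGR2HSV)
m=(g[:,:,2]<50).astype(np.uint8)*255; k=np.zeros_like(m);k[165:230,320:370]=m[165:230,320:370]
k=cv2.morphologyEx(k,cv2.MORPH_OPEN,np.ones((5,5),np.uint8))
p=np.argwhere(k)[:,::-1].astype(np.float32); print(cv2.minAreaRect(p),p.min(0),p.max(0))
for v in (180,190,200,210): 
    r=np.where(k[v])[0]; print(v,r.min(),r.max())
print("knob axis", onz("wrist",(346,180),72,o),onz("wrist",(346,214),72,o), "front end top", onz("wrist",(346,176),78,o),onz("wrist",(346,219),70,o))
A=onz("wrist",(286,131),12,o);B=onz("wrist",(402,131),12,o);print("screws",A,B, np.arctan2(*(B-A)[[1,0]]))
C=onz("wrist",(304,341),105,o);D=onz("wrist",(390,341),105,o);E=onz("wrist",(305,433),105,o);F=onz("wrist",(386,433),105,o);print("case",C,D,E,F,np.arctan2(*(D-C)[[1,0]]),np.arctan2(*(F-E)[[1,0]]),np.arctan2(*(C-E)[[1,0]])-np.pi/2)
```

```text
((345.5, 197.5), (43.0, 31.0), 90.0) [330. 176.] [361. 219.]
180 330 361
190 330 361
200 330 361
210 330 361
knob axis [571.01140653 251.99341673  72.        ] [568.37843442 222.8240382   72.        ] front end top [571.06755155 256.05783594  78.        ] [568.04260325 217.95606078  70.        ]
screws [520.33068159 296.78200903  12.        ] [631.10349538 285.09767296  12.        ] -0.10509157523571716
case [521.24443378 122.60618327 105.        ] [595.03938328 114.76285666 105.        ] [510.67238852  27.09756688 105.        ] [585.68732367  19.09121508 105.        ] -0.10588788212538396 -0.10632758582218779 -0.11024325896699994
```

The wrist view shows the knob centred at (345.5,197.5), i.e. world (569.5,237), and yaw -0.106. I'll descend and grip.

>>> servo_tool(targets=[[0.0197,0.0135,-0.04,0,0,0,65],[0.0197,0.0135,-0.09,0,0,0,65],[0.0197,0.0135,-0.14,0,0,0,65],[0.0197,0.0135,-0.175,0,0,0,65],[0.0197,0.0135,-0.187,0,0,0,65]], squeeze=40)

```text
time: 2.65
ee_pos: [567.5, 234.7, 70.8]
eef_rot: [-0.001, 0.743, 0.669, -0.002]
wrist_force: [-0.6, -0.1, 1.3]
opening: 55.3
```

Run:
```python
from h import *
o=bot.get_obs(); im=optics.camera("wrist"); cv2.imwrite("pics/w2.png",im[:,:,::-1])
print(o["time"],o["ee_pos"],o["wrist_force"])
```

```text
2.65 [567.51126605 234.74822114  70.80188667] [-0.5633224  -0.14361057  1.2890251 ]
```

View pics/w2.png

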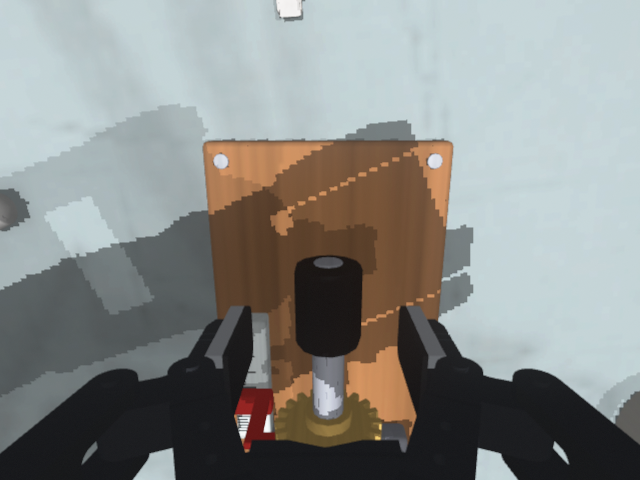

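>>> servo_tool(targets=[[0,0,0,0,0,0,50],[0,0,0,0,0,0,35],[0,0,0,0,0,0,20],[0,0,0,0,0,0,20]], squeeze=40)

```text
time: 3.2
ee_pos: [568.7, 235.2, 73.6]
eef_rot: [0.0, 0.743, 0.669, 0.0]
wrist_force: [-1.1, 0.5, 0.2]
opening: 16.9
```

Run:
```python
from h import *
o=bot.get_obs(); im=optics.camera("wrist"); cv2.imwrite("pics/w3.png",im[:,:,::-1])
print(o["time"],o["ee_pos"],o["wrist_force"],o["opening"])
im=optics.camera("scene"); cv2.imwrite("pics/s3.png",cv2.resize(im[215:325,240:380,::-1],(0,0),fx=5,fy=5))
```

```text
3.2 [568.69987903 235.18642904  73.6009009 ] [-1.06085248  0.50974094  0.18666424] 16.877848104789923
```

View pics/w3.png

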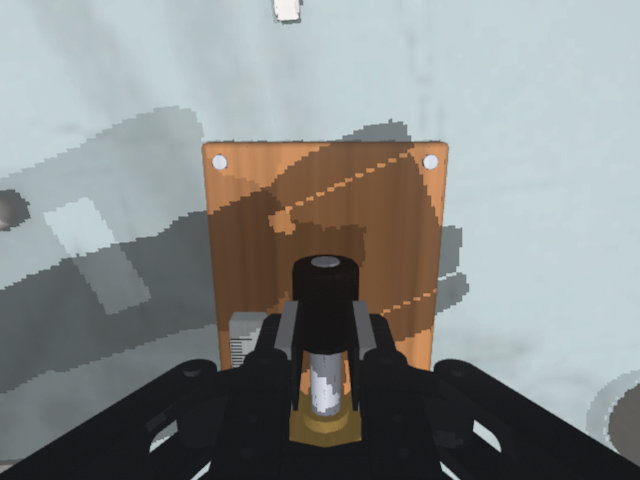

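View pics/s3.png

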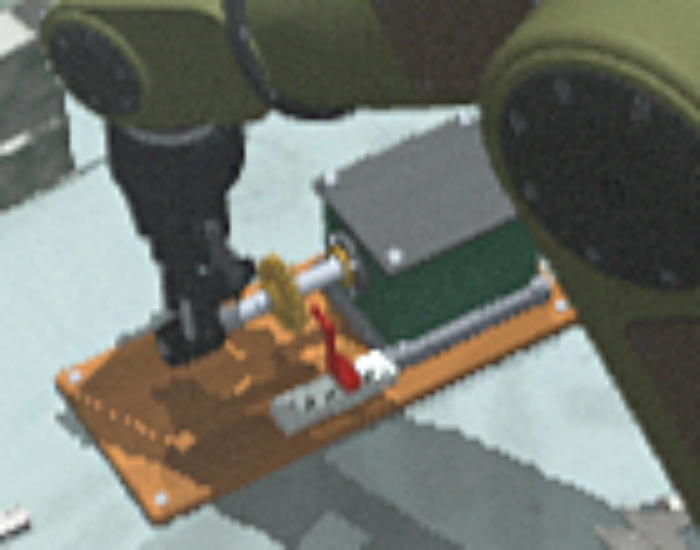

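Run:
```python
from h import *
o=bot.get_obs(); q=o["eef_rot"];Rt=R.from_quat([q[1],q[2],q[3],q[0]]).as_matrix()
for t in [(0,0,3),(0,0,22),(11,8.5,22),(11,-8.5,22),(-11,8.5,22),(-11,-8.5,22),(11,8.5,-10)]: print(t,proj("wrist",o["ee_pos"]+Rt@np.array(t),o).round())
Y=np.array([.1058,.9944,0])
for z in (56,70,84): print(z,[proj("wrist",np.array([569.5,237,z])+s*Y,o).round() for s in (-18,18)])
```

```text
(0, 0, 3) [324. 306.]
(0, 0, 22) [324. 289.]
(11, 8.5, 22) [343. 267.]
(11, -8.5, 22) [306. 267.]
(-11, 8.5, 22) [342. 311.]
(-11, -8.5, 22) [307. 311.]
(11, 8.5, -10) [346. 295.]
56 [array([326., 325.]), array([326., 252.])]
70 [array([326., 340.]), array([326., 262.])]
84 [array([326., 357.]), array([326., 274.])]
```

>>> servo_tool(targets=[[0,0,0,0,0,0,10],[0,0,0,0,0,0,0],[0,0,0,0,0,0,0]], squeeze=40)

```text
time: 3.68
ee_pos: [568.5, 235.1, 73.1]
eef_rot: [-0.0, 0.743, 0.669, -0.0]
wrist_force: [-0.3, -0.3, -0.0]
opening: 0.2
```

Run:
```python
from h import *
o=bot.get_obs(); im=optics.camera("wrist"); cv2.imwrite("pics/w4.png",im[200:440,200:460,::-1].repeat(2,0).repeat(2,1))
print(o["time"],o["ee_pos"],o["wrist_force"],o["opening"])
```

```text
3.675 [568.5193685  235.13031407  73.05919542] [-0.26224209 -0.30374732 -0.00145385] 0.18488417891681733
```

View pics/w4.png

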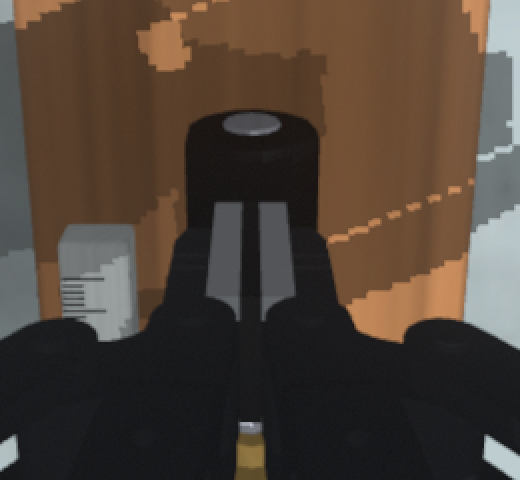

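The fingers closed over nothing. The wrist view puts the visible fingertips (v≈300) about 15 mm behind the TCP instead of 22 mm ahead, so they passed above the knob. I'll open and go lower, checking as I go.

>>> servo_tool(targets=[[0,0,0,0,0,0,40],[0,0,0,0,0,0,65],[0,0,-0.005,0,0,0,65],[0.0005,0,-0.017,0,0,0,65],[0.0005,0,-0.025,0,0,0,65]])

```text
time: 4.35
ee_pos: [568.7, 235.0, 46.8]
eef_rot: [-0.0, 0.743, 0.669, -0.001]
wrist_force: [-0.4, 1.2, 0.6]
opening: 55.4
```

Run:
```python
from h import *
o=bot.get_obs(); im=optics.camera("wrist"); cv2.imwrite("pics/w5.png",im[:,:,::-1])
print(o["time"],o["ee_pos"],o["wrist_force"],o["opening"])
im=optics.camera("scene"); cv2.imwrite("pics/s5.png",cv2.resize(im[215:325,240:380,::-1],(0,0),fx=5,fy=5))
```

```text
4.35 [568.67118718 234.99421618  46.75459661] [-0.35345314  1.15154947  0.63901671] 55.36191106917267
```

View pics/w5.png

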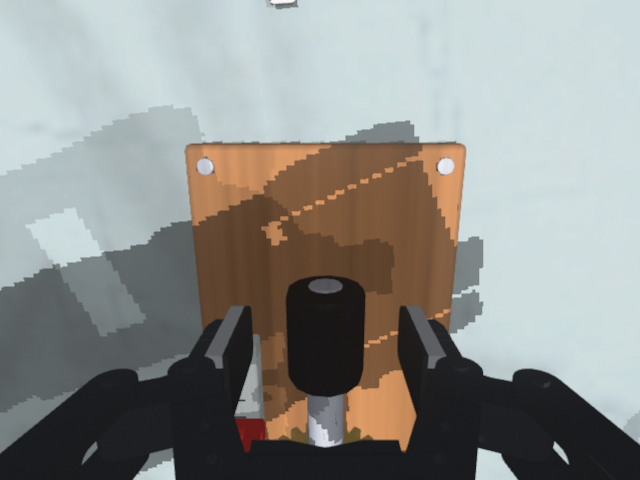

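View pics/s5.png

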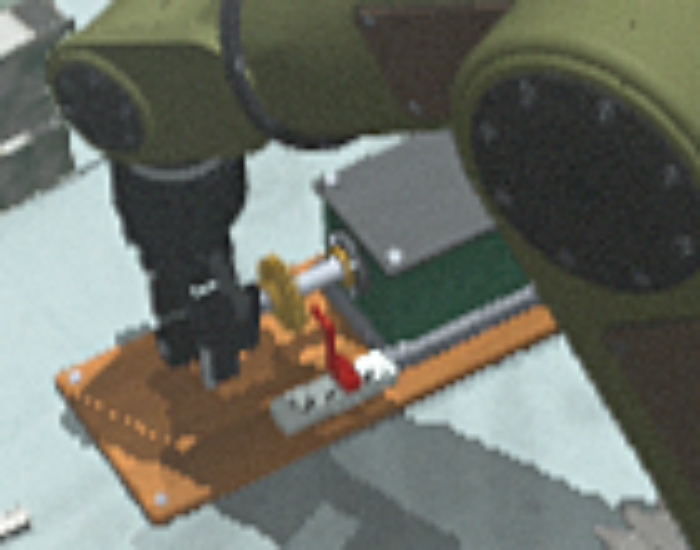

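Run:
```python
from h import *
o=bot.get_obs(); q=o["eef_rot"];Rt=R.from_quat([q[1],q[2],q[3],q[0]]).as_matrix()
for s in (1,-1):
  for z in (-17,0,22):
    p=proj("scene",o["ee_pos"]+Rt@np.array([0,s*30,z])); print(s,z,p.round(),((p-[240,215])*5).round())
print(ray("scene",(0,0))[0])
```

```text
1 -17 [274. 277.] [171. 311.]
1 0 [275. 281.] [173. 330.]
1 22 [275. 286.] [176. 354.]
-1 -17 [284. 290.] [221. 376.]
-1 0 [284. 294.] [222. 395.]
-1 22 [285. 299.] [224. 420.]
[-410.55038484  813.76069202 1353.93476127]
```

The scene view agrees: fingertips at crop (210,382), about 13 mm behind the reported TCP. I'll go another 12 mm down and close.

>>> servo_tool(targets=[[0.0005,0.001,-0.006,0,0,0,65],[0.0005,0.001,-0.012,0,0,0,50],[0.0005,0.001,-0.012,0,0,0,25],[0.0005,0.001,-0.012,0,0,0,10],[0.0005,0.001,-0.012,0,0,0,10]], squeeze=40)

```text
time: 5.08
ee_pos: [568.9, 236.1, 35.6]
eef_rot: [-0.0, 0.743, 0.669, -0.001]
wrist_force: [-4.3, 0.7, -4.6]
opening: 27.2
```

Run:
```python
from h import *
o=bot.get_obs(); im=optics.camera("wrist"); cv2.imwrite("pics/w6.png",im[:,:,::-1])
print(o["time"],o["ee_pos"],o["wrist_force"],o["opening"])
```

```text
5.075 [568.93213487 236.1045977   35.61390224] [-4.26686842  0.70570883 -4.57340442] 27.19572144614464
```

View pics/w6.png

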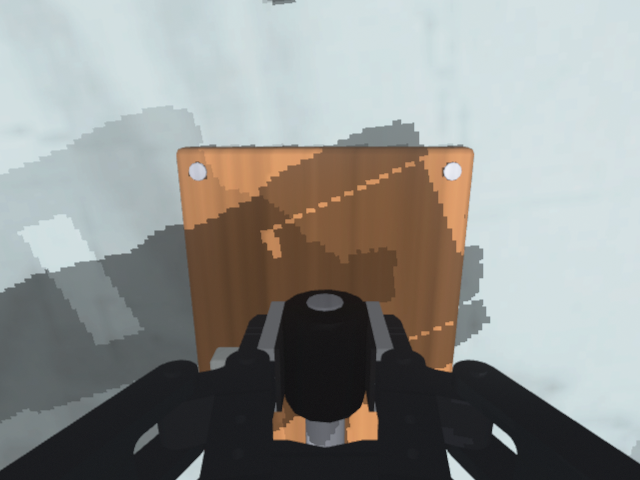

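Gripped at 27.2 mm. Now push in, with small corrections in x and z.

>>> servo_tool(targets=[[-0.0006,-0.001,-0.0005,0,0,0,10],[-0.0008,-0.002,-0.0005,0,0,0,10],[-0.0009,-0.003,-0.0005,0,0,0,10],[-0.001,-0.004,-0.0005,0,0,0,10]])

```text
time: 5.62
ee_pos: [568.5, 232.1, 35.6]
eef_rot: [0.0, 0.743, 0.669, 0.0]
wrist_force: [-2.7, 1.2, -4.4]
opening: 27.0
```

>>> servo_tool(targets=[[-0.0001,-0.0005,0,0,0,0,10],[-0.0001,-0.001,0,0,0,0,10]])

```text
time: 5.88
ee_pos: [568.5, 231.1, 35.6]
eef_rot: [0.0, 0.743, 0.669, 0.0]
wrist_force: [-2.5, 1.6, -4.9]
opening: 26.8
```

>>> servo_tool(targets=[[-0.0001,-0.0005,0,0,0,0,10],[-0.0001,-0.0005,0,0,0,0,10]])

```text
time: 6.12
ee_pos: [568.4, 230.6, 35.6]
eef_rot: [0.0, 0.743, 0.669, 0.0]
wrist_force: [-1.7, 1.8, -5.0]
opening: 27.1
```

>>> servo_tool(targets=[[-0.0001,-0.0005,-0.0003,0,0,0,10],[-0.0002,-0.001,-0.0005,0,0,0,10]])

```text
time: 6.38
ee_pos: [568.3, 229.8, 35.5]
eef_rot: [0.0, 0.743, 0.669, 0.0]
wrist_force: [-2.4, 2.9, 2.1]
opening: 27.0
```

>>> servo_tool(targets=[[-0.0001,-0.0005,0,0,0,0,10],[-0.0001,-0.0005,0,0,0,0,10]])

```text
time: 6.62
ee_pos: [568.3, 229.2, 35.5]
eef_rot: [0.0, 0.743, 0.669, 0.0]
wrist_force: [-2.8, 1.8, 4.7]
opening: 26.9
```

>>> servo_tool(targets=[[-0.0001,-0.0005,0,0,0,0,10],[-0.0001,-0.0005,0,0,0,0,10]])

```text
time: 6.88
ee_pos: [568.2, 228.7, 35.5]
eef_rot: [0.0, 0.743, 0.669, 0.0]
wrist_force: [-2.2, 1.5, 5.1]
opening: 27.0
```

>>> servo_tool(targets=[[-0.0001,-0.0005,-0.0001,0,0,0,10],[-0.0001,-0.0005,-0.0001,0,0,0,10]])

```text
time: 7.12
ee_pos: [568.2, 228.2, 35.5]
eef_rot: [0.0, 0.743, 0.669, 0.0]
wrist_force: [-2.1, 2.1, 5.4]
opening: 27.1
```

>>> servo_tool(targets=[[-0.0001,-0.0005,0,0,0,0,10],[-0.0001,-0.0005,0,0,0,0,10]])

```text
time: 7.38
ee_pos: [568.1, 227.7, 35.4]
eef_rot: [0.0, 0.743, 0.669, 0.0]
wrist_force: [-2.2, 1.5, 5.3]
opening: 27.3
```

>>> servo_tool(targets=[[-0.0001,-0.0005,0,0,0,0,10],[-0.0001,-0.0005,0,0,0,0,10]])

```text
time: 7.62
ee_pos: [568.0, 227.2, 35.4]
eef_rot: [0.0, 0.743, 0.669, 0.001]
wrist_force: [-1.2, 1.3, 6.9]
opening: 27.0
```

>>> servo_tool(targets=[[-0.0001,-0.0005,0.0002,0,0,0,10],[-0.0001,-0.0005,0.0002,0,0,0,10]])

```text
time: 7.88
ee_pos: [568.0, 226.6, 35.5]
eef_rot: [0.0, 0.743, 0.669, 0.0]
wrist_force: [1.2, 2.1, 5.0]
opening: 27.2
```

>>> servo_tool(targets=[[-0.0001,-0.0005,0,0,0,0,10],[-0.0001,-0.0005,0,0,0,0,10]])

```text
time: 8.12
ee_pos: [567.9, 226.2, 35.5]
eef_rot: [0.0, 0.743, 0.669, 0.001]
wrist_force: [4.5, 3.5, 4.8]
opening: 26.7
```

Run:
```python
from h import *
o=bot.get_obs(); im=optics.camera("wrist"); cv2.imwrite("pics/w7.png",im[240:440,200:450,::-1].repeat(2,0).repeat(2,1))
print(o["time"],o["ee_pos"],o["wrist_force"],o["opening"])
im=optics.camera("scene"); cv2.imwrite("pics/s7.png",cv2.resize(im[215:325,240:380,::-1],(0,0),fx=5,fy=5))
```

```text
8.125 [567.89248212 226.1716005   35.47727649] [4.51340664 3.46941569 4.81426034] 26.745815822090734
```

View pics/w7.png

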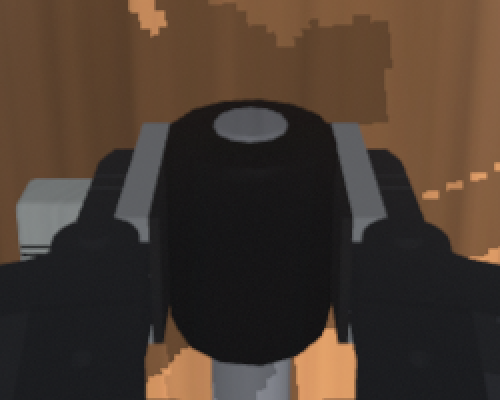

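View pics/s7.png

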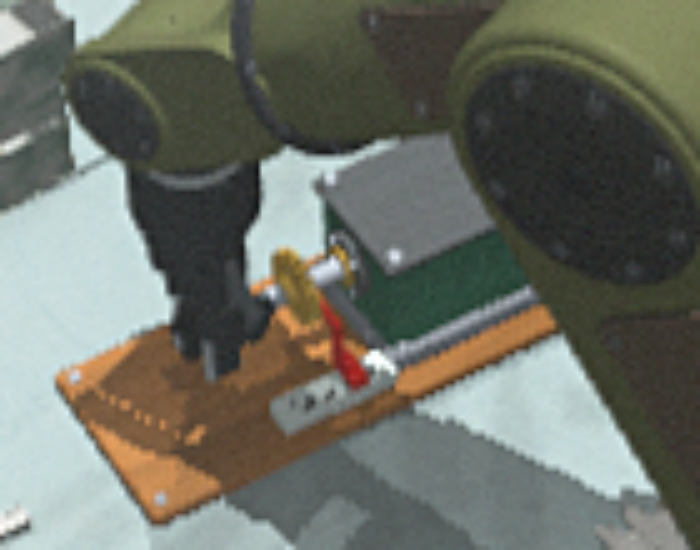

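The shaft follows without slip and the gear is now carrying the marker. My x drift was slightly too large, so I'll correct it.

>>> servo_tool(targets=[[0.0002,-0.0005,0.0001,0,0,0,10],[0.0002,-0.0005,0.0001,0,0,0,10]])

```text
time: 8.48
ee_pos: [567.8, 225.9, 35.5]
eef_rot: [0.0, 0.743, 0.669, 0.0]
wrist_force: [2.8, 3.6, 4.1]
opening: 26.7
```

>>> servo_tool(targets=[[0,-0.0005,0,0,0,0,10],[0,-0.0005,0,0,0,0,10]])

```text
time: 8.72
ee_pos: [567.8, 225.6, 35.5]
eef_rot: [-0.0, 0.743, 0.669, 0.001]
wrist_force: [3.0, 5.5, 4.2]
opening: 27.4
```

>>> servo_tool(targets=[[-0.0001,-0.0005,0,0,0,0,10],[-0.0001,-0.0005,0,0,0,0,10]])

```text
time: 8.98
ee_pos: [567.8, 225.3, 35.5]
eef_rot: [-0.0, 0.743, 0.669, 0.001]
wrist_force: [4.6, 8.2, 3.2]
opening: 26.9
```

>>> servo_tool(targets=[[0,-0.0004,0,0,0,0,10],[0,-0.0008,0,0,0,0,10],[0,-0.0008,0,0,0,0,10],[0,-0.0008,0,0,0,0,10]])

```text
time: 9.48
ee_pos: [567.8, 224.9, 35.5]
eef_rot: [-0.0, 0.743, 0.67, 0.001]
wrist_force: [2.8, 9.8, 2.5]
opening: 27.1
```

Run:
```python
from h import *
for i in range(2):
  o=bot.get_obs(); im=optics.camera("wrist")
  print(o["time"],o["ee_pos"],o["wrist_force"],o["opening"])
cv2.imwrite("pics/w8.png",im[240:440,200:450,::-1].repeat(2,0).repeat(2,1))
im=optics.camera("top"); cv2.imwrite("pics/t8.png",im[:,:,::-1])
```

```text
9.475 [567.77067006 224.89306541  35.51154746] [2.7594579  9.8063645  2.49210727] 27.11530943928766
9.525 [567.7734957  224.86627877  35.49642935] [ 3.89515841 10.6413137   3.46213337] 26.766180801409316
```

View pics/w8.png

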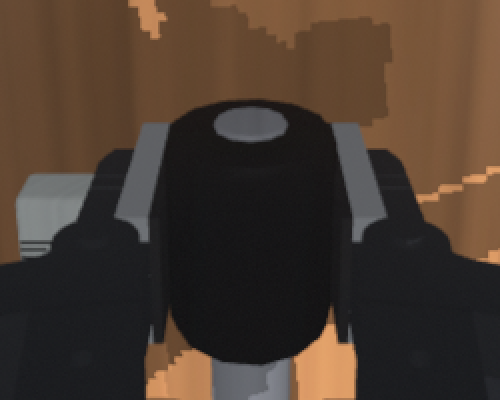

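>>> servo_tool(targets=[[0,-0.0004,0,0,0,0,10],[0,-0.0004,0,0,0,0,10],[0,-0.0004,0,0,0,0,10]])

```text
time: 10.0
ee_pos: [567.7, 224.7, 35.5]
eef_rot: [-0.0, 0.743, 0.67, 0.001]
wrist_force: [3.1, 12.2, 3.2]
opening: 27.2
```

The inner stop is pressed at about 10 N net. Now pull out.

>>> servo_tool(targets=[[0.0001,0.0014,0,0,0,0,10],[0.0002,0.0028,0,0,0,0,10],[0.0004,0.0042,0,0,0,0,10],[0.0005,0.0056,0,0,0,0,10],[0.0007,0.007,0,0,0,0,10]])

```text
time: 10.62
ee_pos: [568.3, 229.9, 35.4]
eef_rot: [0.0, 0.743, 0.669, -0.0]
wrist_force: [0.2, -1.8, 7.1]
opening: 26.9
```

>>> servo_tool(targets=[[0.0001,0.0014,0,0,0,0,10],[0.0003,0.0028,0,0,0,0,10],[0.0004,0.0042,0,0,0,0,10],[0.0006,0.0056,0,0,0,0,10]])

```text
time: 11.12
ee_pos: [568.9, 235.5, 35.5]
eef_rot: [0.0, 0.743, 0.669, -0.0]
wrist_force: [-0.4, -0.6, 6.5]
opening: 26.5
```

>>> servo_tool(targets=[[0.0001,0.0005,0,0,0,0,10],[0.0001,0.0005,0,0,0,0,10]])

```text
time: 11.38
ee_pos: [568.9, 236.2, 35.4]
eef_rot: [0.0, 0.743, 0.669, -0.0]
wrist_force: [-0.4, -1.5, 7.5]
opening: 27.0
```

>>> servo_tool(targets=[[0,0.0005,0,0,0,0,10],[0,0.0005,0,0,0,0,10]])

```text
time: 11.62
ee_pos: [568.9, 236.6, 35.4]
eef_rot: [0.0, 0.743, 0.669, -0.0]
wrist_force: [0.1, -1.1, 6.7]
opening: 26.9
```

>>> servo_tool(targets=[[0.0001,0.0005,0.0002,0,0,0,10],[0.0001,0.0005,0.0002,0,0,0,10]])

```text
time: 11.88
ee_pos: [569.0, 237.0, 35.5]
eef_rot: [0.0, 0.743, 0.669, -0.0]
wrist_force: [-0.8, -1.9, 6.7]
opening: 26.9
```

>>> servo_tool(targets=[[0,0.0005,0.0001,0,0,0,10],[0,0.0005,0.0001,0,0,0,10]])

```text
time: 12.12
ee_pos: [569.0, 237.7, 35.5]
eef_rot: [0.0, 0.743, 0.669, -0.0]
wrist_force: [1.8, -1.4, 4.6]
opening: 26.8
```

>>> servo_tool(targets=[[0.0001,0.0005,0,0,0,0,10],[0.0001,0.0005,0,0,0,0,10]])

```text
time: 12.38
ee_pos: [569.1, 238.4, 35.5]
eef_rot: [0.0, 0.743, 0.669, -0.0]
wrist_force: [3.0, -1.8, 3.8]
opening: 26.7
```

>>> servo_tool(targets=[[0.0002,0.0006,0,0,0,0,10],[0.0002,0.0006,0,0,0,0,10]])

```text
time: 12.62
ee_pos: [569.2, 239.2, 35.5]
eef_rot: [-0.0, 0.743, 0.669, -0.0]
wrist_force: [1.1, -1.0, 4.0]
opening: 26.6
```

>>> servo_tool(targets=[[0.0001,0.0006,0,0,0,0,10],[0.0001,0.0006,0,0,0,0,10]])

```text
time: 12.88
ee_pos: [569.3, 239.8, 35.5]
eef_rot: [-0.0, 0.743, 0.669, -0.0]
wrist_force: [0.1, -0.8, 4.2]
opening: 26.9
```

>>> servo_tool(targets=[[0.0001,0.0006,0,0,0,0,10],[0.0001,0.0006,0,0,0,0,10]])

```text
time: 13.12
ee_pos: [569.4, 240.5, 35.5]
eef_rot: [-0.0, 0.743, 0.669, -0.0]
wrist_force: [-1.9, -0.1, 3.5]
opening: 26.8
```

>>> servo_tool(targets=[[0,0.0006,0,0,0,0,10],[0,0.0006,0,0,0,0,10]])

```text
time: 13.38
ee_pos: [569.4, 241.0, 35.5]
eef_rot: [-0.0, 0.743, 0.669, -0.0]
wrist_force: [-0.6, -0.7, 2.7]
opening: 27.0
```

Run:
```python
from h import *
o=bot.get_obs(); im=optics.camera("wrist")
print(o["time"],o["ee_pos"],o["wrist_force"],o["opening"])
cv2.imwrite("pics/w9.png",im[240:440,200:450,::-1].repeat(2,0).repeat(2,1))
im=optics.camera("scene"); cv2.imwrite("pics/s9.png",cv2.resize(im[215:325,240:380,::-1],(0,0),fx=5,fy=5))
```

```text
13.375 [569.42878777 240.97586229  35.49351781] [-0.63745955 -0.72744422  2.65556437] 27.032411967215587
```

View pics/w9.png

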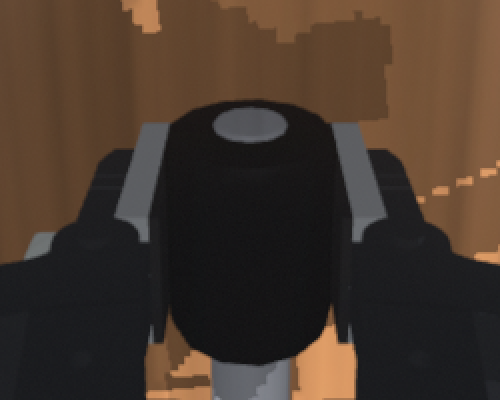

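View pics/s9.png

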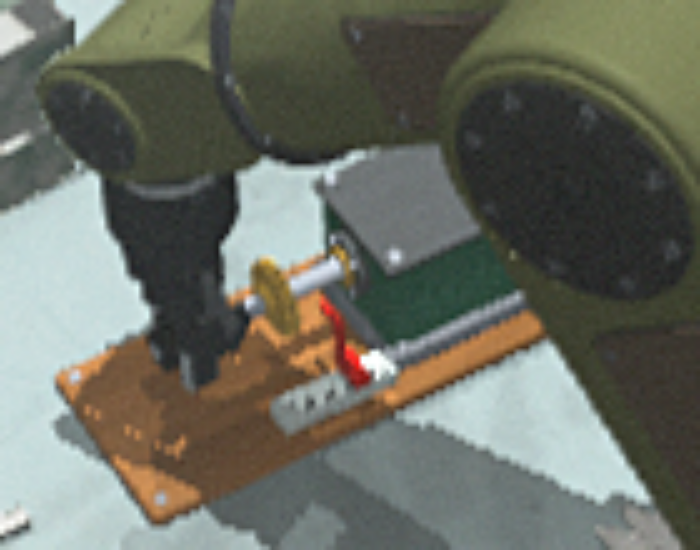

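>>> servo_tool(targets=[[0.0001,0.0006,0,0,0,0,10],[0.0001,0.0006,0,0,0,0,10]])

```text
time: 13.72
ee_pos: [569.5, 241.6, 35.5]
eef_rot: [-0.0, 0.743, 0.669, -0.0]
wrist_force: [-2.1, -0.0, 2.3]
opening: 26.8
```

>>> servo_tool(targets=[[0,0.0006,0,0,0,0,10],[0,0.0006,0,0,0,0,10]])

```text
time: 13.98
ee_pos: [569.6, 242.1, 35.5]
eef_rot: [-0.0, 0.743, 0.669, -0.0]
wrist_force: [-1.9, -2.4, 3.8]
opening: 26.8
```

>>> servo_tool(targets=[[0.0001,0.0006,0,0,0,0,10],[0.0001,0.0006,0,0,0,0,10]])

```text
time: 14.22
ee_pos: [569.6, 242.5, 35.5]
eef_rot: [0.0, 0.743, 0.669, -0.0]
wrist_force: [-2.6, -5.3, 3.7]
opening: 26.9
```

>>> servo_tool(targets=[[0,0.0005,0,0,0,0,10],[0,0.0005,0,0,0,0,10]])

```text
time: 14.48
ee_pos: [569.6, 242.8, 35.5]
eef_rot: [0.0, 0.743, 0.669, -0.0]
wrist_force: [-3.0, -6.3, 3.9]
opening: 26.8
```

>>> servo_tool(targets=[[0,0.0004,0,0,0,0,10],[0,0.0004,0,0,0,0,10]])

```text
time: 14.72
ee_pos: [569.6, 243.0, 35.5]
eef_rot: [0.0, 0.743, 0.669, -0.001]
wrist_force: [-2.7, -6.6, 3.9]
opening: 26.9
```

>>> servo_tool(targets=[[0,0.0005,0,0,0,0,10],[0,0.0005,0,0,0,0,10]])

```text
time: 14.98
ee_pos: [569.7, 243.3, 35.5]
eef_rot: [0.0, 0.743, 0.669, -0.001]
wrist_force: [-2.0, -9.2, 3.6]
opening: 27.2
```

>>> servo_tool(targets=[[0,0.0004,0,0,0,0,10],[0,0.0004,0,0,0,0,10]])

```text
time: 15.22
ee_pos: [569.7, 243.4, 35.5]
eef_rot: [0.0, 0.743, 0.669, -0.001]
wrist_force: [-3.3, -10.1, 6.3]
opening: 26.9
```

>>> servo_tool(targets=[[0,0.0004,0,0,0,0,10],[0,0.0004,0,0,0,0,10],[0,0.0004,0,0,0,0,10]])

```text
time: 15.6
ee_pos: [569.7, 243.7, 35.5]
eef_rot: [0.0, 0.743, 0.669, -0.001]
wrist_force: [-3.2, -12.4, 4.7]
opening: 27.1
```

Run:
```python
from h import *
o=bot.get_obs(); im=optics.camera("wrist")
print(o["time"],o["ee_pos"],o["wrist_force"],o["opening"])
cv2.imwrite("pics/w10.png",im[240:440,200:450,::-1].repeat(2,0).repeat(2,1))
```

```text
15.6 [569.67726212 243.69024692  35.48064741] [ -3.18710256 -12.41706673   4.74041765] 27.094255354463893
```

Outer stop is pressed at about 10.5 N net, with pressed travel of about 19.1 mm. Release and lift.

>>> servo_tool(targets=[[0,0,0,0,0,0,40],[0,0,0,0,0,0,65],[0,0,0.01,0,0,0,65],[0,0,0.05,0,0,0,65],[0,-0.01,0.11,0,0,0,65]])

```text
time: 16.27
ee_pos: [569.0, 235.1, 146.1]
eef_rot: [-0.001, 0.743, 0.67, -0.001]
wrist_force: [1.2, 0.4, 0.7]
opening: 55.4
```

>>> servo_tool(targets=[[-0.005,-0.03,0.05,0,0,-0.02,65],[-0.01,-0.08,0.09,0,0,-0.06,65],[-0.015,-0.115,0.09,0,0,-0.06,65],[-0.015,-0.115,0.09,0,0,-0.06,65]])

```text
time: 16.77
ee_pos: [554.7, 118.2, 237.1]
eef_rot: [0.001, 0.763, 0.646, 0.001]
wrist_force: [-0.1, 0.3, -0.1]
opening: 55.8
```

Run:
```python
from h import *
o=bot.get_obs(); im=optics.camera("wrist")
print(o["time"],o["ee_pos"],o["wrist_force"],o["opening"]); np.save("w11.npy",np.r_[o["ee_pos"],o["eef_rot"]])
cv2.imwrite("pics/w11.png",im[:,:,::-1])
im=optics.camera("top"); cv2.imwrite("pics/t11.png",cv2.resize(im[225:315,195:425,::-1],(0,0),fx=3.4,fy=3.4,interpolation=cv2.INTER_CUBIC))
```

```text
16.775 [554.74135035 118.17221474 237.05325287] [-0.143388    0.2684093  -0.06332982] 55.780145369611
```

View pics/w11.png

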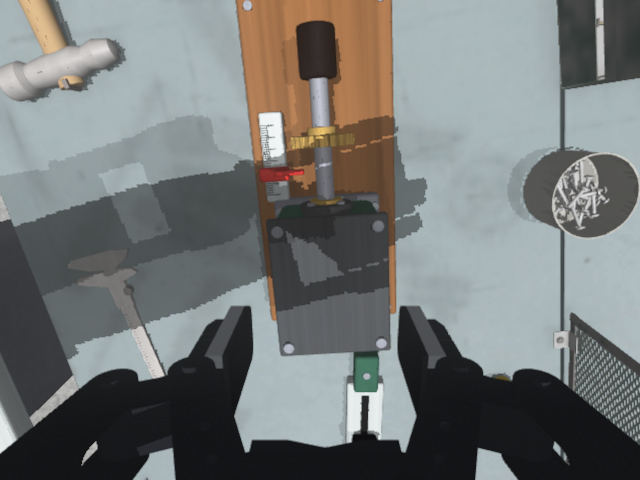

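View pics/t11.png

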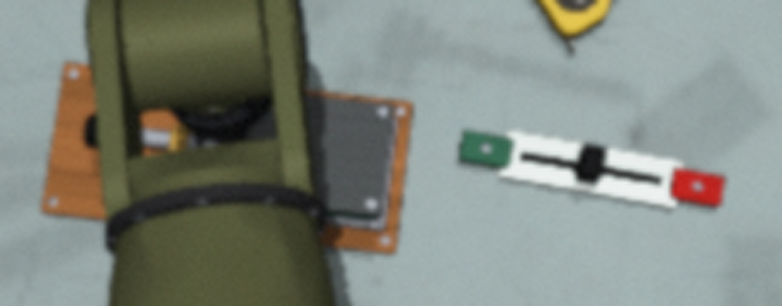

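Run:
```python
from h import *
im=cv2.imread("pics/w11.png"); cv2.imwrite("pics/w11c.png",cv2.resize(im[100:220,240:380],(0,0),fx=5,fy=5,interpolation=cv2.INTER_CUBIC))
```

```text
(no output)
```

View pics/w11c.png

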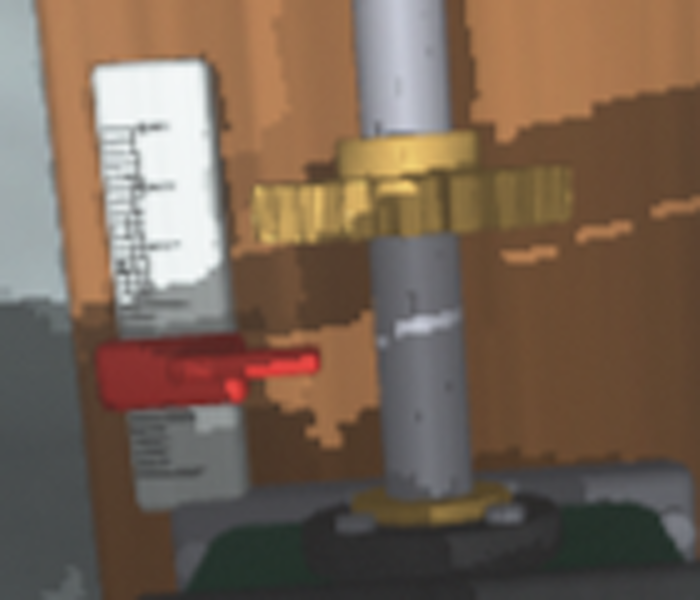

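Run:
```python
from h import *
w=np.load("w11.npy");o=dict(ee_pos=w[:3],eef_rot=w[3:]); Y=np.array([.1058,.9944,0])
g=onz("wrist",(293,148.7),70,o); 
for z in (65,70,75): m=onz("wrist",(302,169.6),z,o); print(z,(g-m)@Y,g,m)
print("green cap",onz("wrist",(366,377),20,o), "center track grip est")
# track
for s in (39,):
  r=np.array([536.2,-241.9]);gg=np.array([565.7,-65.5]);c=(r+gg)/2;u=(r-gg)/np.linalg.norm(r-gg);print(c,c+50*u,np.arctan2(-u[1],-u[0])-np.pi/2)
```

```text
65 16.88073086427561 [540.53023939 178.87022499  70.        ] [544.14606138 161.50972134  65.        ]
70 16.398112166821637 [540.53023939 178.87022499  70.        ] [544.49179619 161.95827318  70.        ]
75 15.915493469367673 [540.53023939 178.87022499  70.        ] [544.83753101 162.40682502  75.        ]
green cap [568.3948326  -68.34203203  20.        ] center track grip est
[ 550.95 -153.7 ] [ 542.70285103 -203.01515521] -0.16570019863823626
```

The image gives a gap of about 16.4 ± 1 mm and the arm travel gives about 17.5 mm, so both say over 16: red end. Moving above the grip.

>>> servo_tool(targets=[[0,-0.06,0,0,0,0,65],[0,-0.12,0,0,0,0,65],[0,-0.18,0,0,0,0,65],[0,-0.24,-0.01,0,0,0,65],[-0.001,-0.274,-0.04,0,0,0,65]])

```text
time: 17.5
ee_pos: [554.6, -155.8, 196.1]
eef_rot: [0.001, 0.763, 0.647, 0.001]
wrist_force: [1.0, -0.8, -0.7]
opening: 55.6
```

>>> servo_tool(targets=[[0,0,-0.05,0,0,0,65],[0,0,-0.1,0,0,0,65],[0,0,-0.12,0,0,0,65],[0,0,-0.12,0,0,0,65]])

```text
time: 18.0
ee_pos: [553.5, -152.9, 74.0]
eef_rot: [-0.001, 0.762, 0.647, -0.001]
wrist_force: [-0.0, 0.7, 0.6]
opening: 55.3
```

Run:
```python
from h import *
o=bot.get_obs(); im=optics.camera("wrist")
print(o["time"],o["ee_pos"],o["wrist_force"],o["opening"]); np.save("w12.npy",np.r_[o["ee_pos"],o["eef_rot"]])
cv2.imwrite("pics/w12.png",im[:,:,::-1])
```

```text
18.0 [ 553.46025341 -152.89436032   74.0311548 ] [-0.0317006   0.6508349   0.57938349] 55.338303934589874
```

View pics/w12.png

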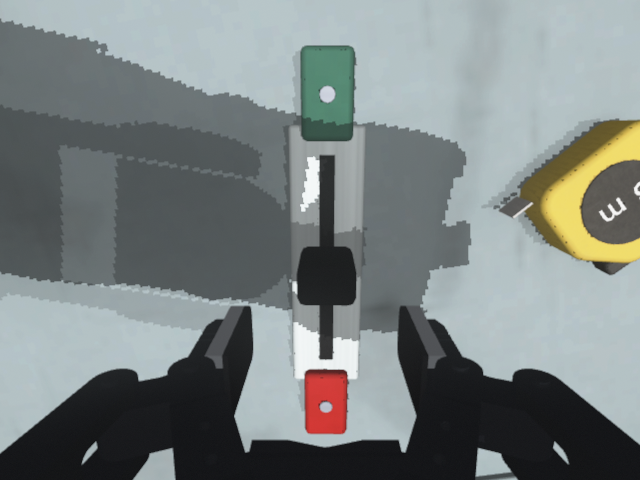

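Run:
```python
from h import *
w=np.load("w12.npy");o=dict(ee_pos=w[:3],eef_rot=w[3:])
for v in (250,260,282,304): print(v,onz("wrist",(327,v),54.5,o))
print("caps",onz("wrist",(327,94),20,o),onz("wrist",(326,407),20,o), onz("wrist",(325,308),90,o))
```

```text
250 [ 557.83317238 -133.07183928   54.5       ]
260 [ 557.06160721 -137.78216633   54.5       ]
282 [ 555.32279585 -148.39743322   54.5       ]
304 [ 553.52472438 -159.37447712   54.5       ]
caps [569.03661158 -65.23786156  20.        ] [ 539.31723869 -242.87224332   20.        ] [ 555.04795741 -144.82710241   90.        ]
```

The wrist view shows the grip at (327,276), world (555,-149.5), with the red cap at the near end, v=407. I'll descend and grip.

>>> servo_tool(targets=[[0.0015,0.0035,-0.02,0,0,0,65],[0.0015,0.0035,-0.045,0,0,0,65],[0.0015,0.0035,-0.057,0,0,0,60],[0.0015,0.0035,-0.057,0,0,0,30],[0.0015,0.0035,-0.057,0,0,0,10]], squeeze=30)

```text
time: 18.68
ee_pos: [554.8, -150.4, 19.7]
eef_rot: [-0.001, 0.763, 0.647, -0.0]
wrist_force: [-9.6, 2.1, 4.4]
opening: 27.1
```

>>> servo_tool(targets=[[0,0,0,0,0,0,10],[0,0,0,0,0,0,10]])

```text
time: 18.92
ee_pos: [554.8, -150.4, 19.7]
eef_rot: [-0.0, 0.763, 0.647, -0.0]
wrist_force: [-9.0, 2.5, 2.8]
opening: 27.4
```

>>> servo_tool(targets=[[-0.0025,-0.01,0,0,0,0,10],[-0.0043,-0.02,0,0,0,0,10],[-0.006,-0.03,0,0,0,0,10],[-0.0077,-0.04,0,0,0,0,10],[-0.0087,-0.046,0,0,0,0,10]])

```text
time: 19.55
ee_pos: [546.8, -197.7, 19.7]
eef_rot: [0.001, 0.763, 0.647, 0.0]
wrist_force: [-3.3, 0.8, 7.3]
opening: 27.5
```

>>> servo_tool(targets=[[-0.0003,-0.002,0,0,0,0,10],[-0.0007,-0.004,0,0,0,0,10]])

```text
time: 19.8
ee_pos: [546.2, -201.4, 19.7]
eef_rot: [0.001, 0.763, 0.647, 0.0]
wrist_force: [-3.5, 1.6, 6.9]
opening: 27.3
```

>>> servo_tool(targets=[[-0.0002,-0.001,0,0,0,0,10],[-0.0003,-0.002,0,0,0,0,10]])

```text
time: 20.05
ee_pos: [546.0, -202.2, 19.7]
eef_rot: [-0.0, 0.763, 0.647, 0.001]
wrist_force: [-1.7, 15.0, 9.6]
opening: 27.6
```

End reached (15 N). I'll ease off, release and lift.

>>> servo_tool(targets=[[0.0002,0.0012,0,0,0,0,10],[0.0002,0.0012,0,0,0,0,40],[0.0002,0.0012,0,0,0,0,65],[0.0002,0.0012,0.04,0,0,0,65],[0.0002,0.0012,0.1,0,0,0,65]])

```text
time: 20.68
ee_pos: [544.9, -201.3, 118.4]
eef_rot: [-0.001, 0.763, 0.647, -0.001]
wrist_force: [0.5, 0.1, 0.6]
opening: 55.1
```

>>> servo_tool(targets=[[0,0,0.06,0,0,0,65],[-0.03,0.04,0.1,0,0,0,65],[-0.08,0.05,0.1,0,0,0,65],[-0.13,0.05,0.1,0,0,0,65],[-0.13,0.05,0.1,0,0,0,65]])

```text
time: 21.3
ee_pos: [413.9, -151.4, 219.2]
eef_rot: [0.001, 0.763, 0.646, 0.0]
wrist_force: [-0.1, 0.1, 0.3]
opening: 55.5
```

Run:
```python
from h import *
o=bot.get_obs(); print(o["time"],o["ee_pos"],o["wrist_force"])
im=optics.camera("top"); cv2.imwrite("pics/t13.png",cv2.resize(im[225:315,195:425,::-1],(0,0),fx=3.4,fy=3.4,interpolation=cv2.INTER_CUBIC))
im=optics.camera("scene"); cv2.imwrite("pics/s13.png",cv2.resize(im[215:325,240:420,::-1],(0,0),fx=4,fy=4,interpolation=cv2.INTER_CUBIC))
```

```text
21.3 [ 413.85291778 -151.37606203  219.17412946] [-0.0544542   0.0792716   0.32608544]
```

View pics/t13.png

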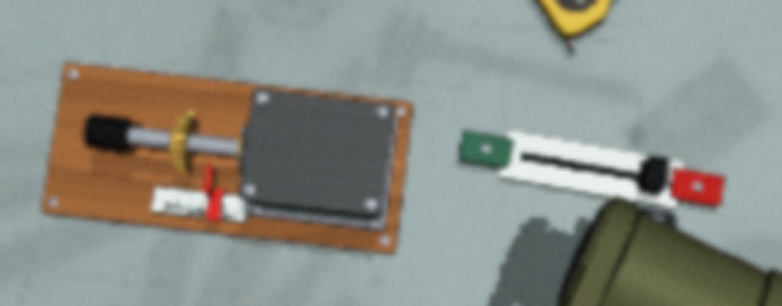

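View pics/s13.png

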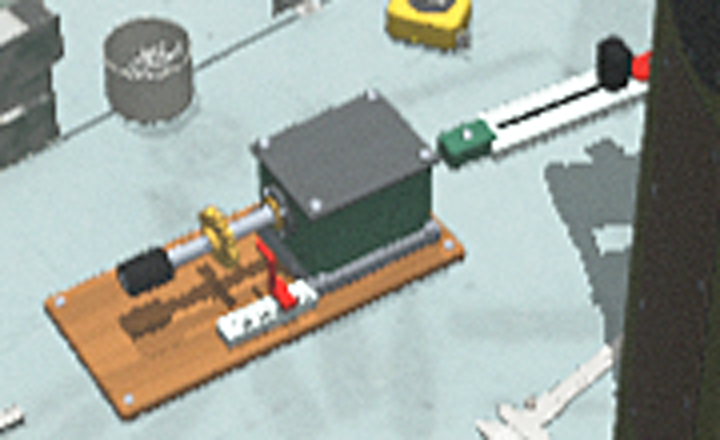

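Run:
```python
from h import *
im=optics.camera("top"); 
cv2.imwrite("pics/t14.png",cv2.resize(im[250:295,225:275,::-1],(0,0),fx=12,fy=12,interpolation=cv2.INTER_CUBIC))
im=optics.camera("scene"); 
cv2.imwrite("pics/s14.png",cv2.resize(im[255:300,280:330,::-1],(0,0),fx=12,fy=12,interpolation=cv2.INTER_CUBIC))
```

```text
(no output)
```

View pics/t14.png

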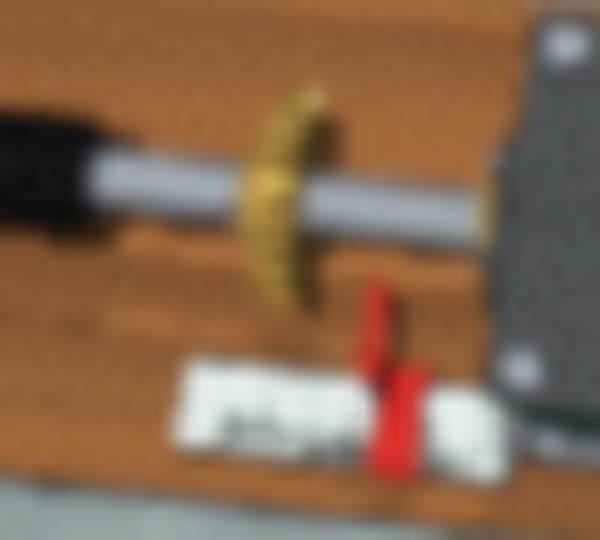

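View pics/s14.png

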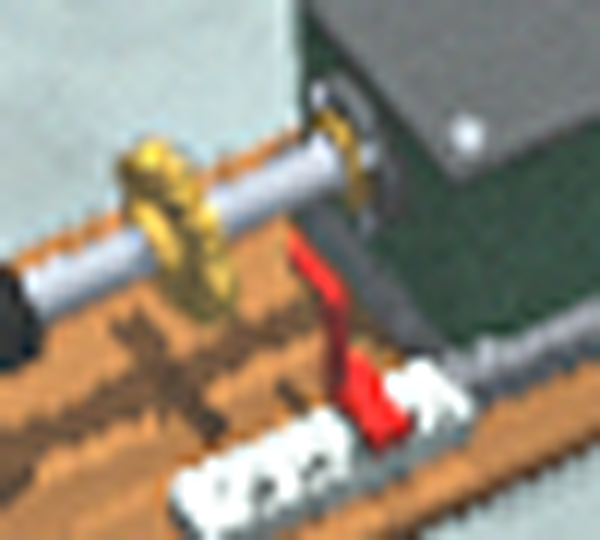

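Run:
```python
from h import *
print(bot.sign_off())
```

```text
the job is handed in; nothing more can be done
None
```

I pressed the shaft against both stops, judged the gap to be over 16 mm, and slid the verdict grip fully to the red end. The job was handed in at about 21 s. The gap measurements did not all agree, so the red verdict is likely but not certain.

- **Stops:** I pushed the shaft in to about 10 N (wrist force less friction), with the gear carrying the marker. I then pulled it out to about 10.5 N on the outer stop and let go.
- **First grasp:** It closed above the knob without touching it. The images put the fingertips about 13–15 mm behind the reported TCP, not the 22 mm ahead of it given by `bot.tip_reach`. I went 37 mm lower, and the second grip held without visible slip.
- **Gap:**

| Measurement | Gap |
|---|---|
| Arm travel, less spring-back | about 17.5 mm |
| Wrist picture | about 16.4 mm (roughly ±1 mm) |
| Coarse reading from the top camera | about 14 mm |

I trusted the first two. The coarse reading has blurred edges and probably comes out too small. If it were right, green would have been the correct end.

- **Last checks:** The final pictures show the shaft still out, the marker clear of the gear and the grip against the red end. The screw tin is where it was. I did not check the sanding block and offcut again, but the arm never worked near them. The arm was free, with wrist force under 0.4 N.

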